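# Dish through the one-way gate

### The arm

A 6-joint arm with a two-finger parallel gripper is mounted at the origin on a cart in front of the work surface, level with it; the furniture and walls round the work are solid. World frame = base frame: x ahead of the robot, y to its left, z up, the work surface at z = 0. Lengths are in m, angles in rad, forces in N, time in s.
With the tool pointing down it reaches from about 0.35 to 0.975 m from the base axis. Payload 4.9 kg.
Tool frame: the origin (TCP) lies on the centre line of the jaws, within the pads' length; the fingertips stand 14 mm ahead of it and the grasp point (between the pads) lies 5 mm behind it; z points along the fingers, y is the line along which they close (so a half turn about z gives the same grasp; the last joint's range is limited). The gripper opens to 85 mm and grips with 20 to 120 N. Pads are 22 mm wide; open, the fingers measure 114 mm over their backs; the gripper's body (76 mm by 85 mm) begins 54 mm behind the grasp point. The pads swing forward as they close: fully open they stand 13 mm farther back than shut.
Start: joints at [1.097, 0.053, 1.613, -0, 1.476, -0.119], TCP at [0.217, 0.586, 0.245] pointing down, gripper open.
Joint ranges: [-3.01, 3.01], [-1.01, 2.22], [0.06, 2.58], [-1.02, 4.17], [0.09, 2.62], [-3.14, 3.14]. Speed limits (rad/s): [2.57, 2.57, 3.14, 3.14, 3.14, 3.14].

### API

Orientations are given as a unit quaternion [x, y, z, w].
In Python, from bench import env gives the robot as it stands.
- The arm moves only by the shell command python3 -m crank 'ROWS' [FORCE]. ROWS is JSON, a list of rows, each a list of 3 entries, a list of its own where there are three numbers: the shift along the tool's x, y, z in m, then the turn, a rotation vector about the tool's x, y, z in rad, then the finger opening in m, from 0 to 0.0854. A call has exactly 5 rows; each row is the pose to reach, as a shift and turn from the pose commanded when the call began, along the tool's axes at that moment; what a row does not reach only later rows make up. A row lasts 1/8 s, in which the tool goes at most 62.5 mm and 10.7 degrees, less where a joint would pass 70% of its speed; a pose out of reach is approached as far as the arm can. A call with a gripper value outside its range is refused whole. The fingers move at their own pace and stop on an object; FORCE is the grip in N (left out, the last holds). Time passes only in rows, so rows that repeat a pose let the fingers close, or fill a call up. It gives the time, the measured TCP pose, the force, the opening and the grip force at its end, in the units of the state.
- env.sense(): the state, without advancing time (a new reading comes with each control period).
- env.camera(name): name is "scene" or "top"; returns a dict with "img" (400x640x3 uint8, blue, green, red), "intrinsics" (3x3 intrinsics, pixels), "cam_to_world" (4x4, takes a point from camera to world coordinates). Camera axes: x right, y down, z forward; pixel columns grow to the right and rows downward; lengths in m; the calibration is good to about 2 mm. A picture is of the moment at which its call begins. There is no depth.
- env.sign_off(): hands the job in; it is judged then, once.
The state is a dict: "clock": time; "joints": joint angles; "qd": joint speeds; "joint_torque": joint torques, N m; "ee_pos": TCP position; "orientation": TCP orientation; "force": force on the tool from outside, world axes, zero at the start; "ft_torque": the same for the moment, N m; "gripper_width": finger opening in m; "gripper_force": force on a finger pad.
Only numpy, scipy, OpenCV 4.12 (cv2) and the standard library are available. Lean on these libraries where they do the work, as an engineer would, in place of code of your own. Each camera call takes 0.05 s, during which the arm holds its last target. There are 200 camera calls.

### The job

Put the small petri dish down flat on the bench in the open mouth of the one-way dish lane, in front of its shut sprung gate, then slide it along the bench through the gate, far enough that the flap swings fully shut behind it. Do not lift the dish over the gate or the walls, and leave the large petri dish where it stands.

Things in the scene. Friction and masses are not known exactly. Their poses are not given: they have to be found in the camera images.
- small_dish: Small covered petri dish, clear plastic, pale specks inside, round, 60 mm across the lid rim (a gripper closes on 56 mm), 11 mm high, about 40 g, lying loose on the left half of the bench. Origin: centre of its underside, z up. It swaps places with a large petri dish and a flat round steel tin (102 mm across).
- large_dish: Large covered petri dish, same look, 90 mm across, 14 mm high, loose; to be left alone. Origin: centre of its underside.
- lane: Fixed aluminium lane on the bench, no roof or floor. Origin on the bench, mid-gate; x points along the lane, way in; z up. Walls 30 mm high. Entry 80 mm wide inside from x = -75 mm to the gate (x = 0); before it a mouth flaring to 124 mm at x = -115. Past the gate a pen, inside y = -40 to +54 mm, end wall at x = 178.
- flap (a joint): Steel flap of the gate, rad: 0 shut, opens only into the pen, stop 1.75. Upright hinge pin at lane x 4, y +44 mm; flap 81 mm long, 4 to 29 mm above the bench. A spring (0.3 N at the free edge shut, 1 N open) shuts it in half a second once its swing is clear: push on until the dish's centre is at lane x = 110 to 140 mm, then take the fingers out upward.
Not all that is in view belongs to the job. Of the things like the small_dish, leave any that is brown, green or yellow; of the rest the larger one is meant.

How it is judged:
On the way, in this order (a step that is already met when the one before it is completed fails the run):
1. the small dish is low in the entry of the lane, in front of the shut gate (x of small_dish in the frame of lane between -0.14 and -0.025 m and y of small_dish in the frame of lane between -0.035 and 0.035 m and height (world z) of small_dish below 0.015 m and value of joint flap below 0.1 rad), for 0.2 s.
2. the small dish is passing low through the gate opening with the flap pushed open (x of small_dish in the frame of lane between -0.02 and 0.035 m and y of small_dish in the frame of lane between -0.03 and 0.03 m and height (world z) of small_dish below 0.015 m and value of joint flap above 0.2 rad), for 0.04 s.
At the end, for the whole second after the job is handed in: the small dish lies flat (within 10 degrees) and still on the bench inside the pen beyond the gate, and the flap is shut (within 0.1 rad) (x of small_dish in the frame of lane between 0.035 and 0.165 m and y of small_dish in the frame of lane between -0.04 and 0.054 m and height (world z) of small_dish below 0.006 m and angle between small_dish's own z axis and vertical below 0.17 rad and linear speed of small_dish below 0.02 m/s and value of joint flap below 0.1 rad); the robot touches nothing.
It fails at once if the large dish is moved more than 30 mm (distance of large_dish from where it was at the start of the episode above 0.03 m).
It also fails if it takes over 51 s, if anything falls off the work surface, if the arm or the gripper's body presses on something with over 40 N, if the wrist force passes 120 N, or if a joint passes its speed limit or range.

## Working session

There is one attempt and no reset: what is moved stays moved. The work goes in short steps, Python scripts to look and compute and a shell command to move; the robot and the scene stay as the last step left them, time stands still between calls to the robot, and variables do not carry over. Pictures are saved under pics/ and viewed, at most 10 in all, crops included, and the job is handed in when it is done.

```bash
mkdir -p pics; ls; python3 - <<'E'
from bench import env
import cv2
for n in("scene","top"):
    c=env.camera(n); cv2.imwrite(f"pics/{n}0.png",c["img"]); print(n,c["intrinsics"],c["cam_to_world"])
s=env.sense(); print(s["clock"],s["ee_pos"],s["orientation"],s["force"],s["gripper_width"])
E
```

```text
pics
scene [[365.38087412   0.         322.46201184]
 [  0.         365.38087412 206.26040055]
 [  0.           0.           1.        ]] [[-0.47493556 -0.43132638  0.7670683  -0.15581573]
 [-0.87993136  0.22034606 -0.42091379  0.64366788]
 [ 0.01253074 -0.87487437 -0.48418779  0.46755098]
 [ 0.          0.          0.          1.        ]]
top [[388.56528724   0.         320.65536382]
 [  0.         388.56528724 200.35366355]
 [  0.           0.           1.        ]] [[-0.00290407 -0.99777422  0.06661955  0.42326983]
 [-0.99989965  0.00382109  0.01364175  0.25240973]
 [-0.01386595 -0.06657325 -0.99768519  0.92994545]
 [ 0.          0.          0.          1.        ]]
0.1 [0.21687417 0.58558715 0.24418024] [ 1.76489089e-01  9.84302149e-01 -8.95863636e-04 -2.79752750e-04] [ 1.23820641 -0.55299605  0.75472541] 0.08532733360556986
```

View pics/top0.png

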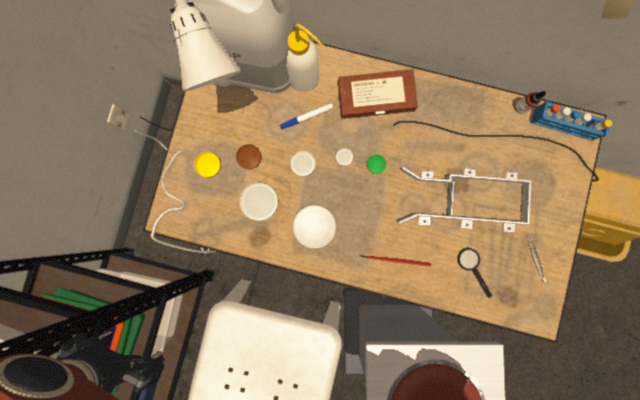

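View pics/scene0.png

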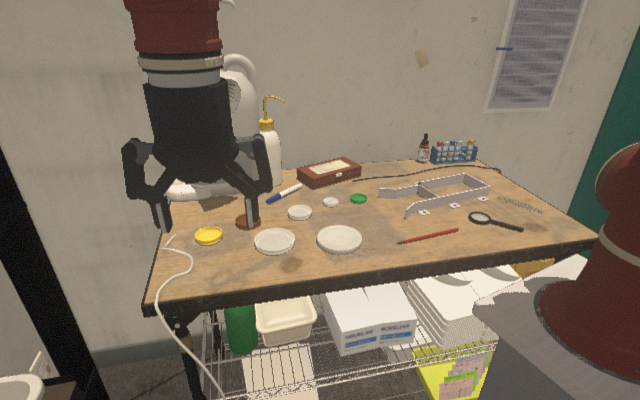

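The top view shows these candidates: yellow (207,164), brown (249,156), clear (302,163), a smaller clear one (344,157), green (376,164), the large dish (259,201) and the tin or white disc (314,227). By the description I want the clear one at (302,163). The lane's mouth is at (403,195), the gate at about (450,197) and the end wall at about (528,202). Next I'll check the choice in a close crop.

```bash
cat > h.py <<'E'
import numpy as np, cv2
from bench import env
def ray(c,uv,z):
    K=c["intrinsics"];T=c["cam_to_world"]
    d=T[:3,:3]@np.linalg.solve(K,[uv[0],uv[1],1.]);o=T[:3,3]
    return o+d*(z-o[2])/d[2]
def proj(c,p):
    T=c["cam_to_world"];q=c["intrinsics"]@(T[:3,:3].T@(np.asarray(p,float)-T[:3,3]));return q[:2]/q[2]
E
python3 - <<'E'
from h import *
c=env.camera("top"); im=c["img"]
a=cv2.resize(im[135:255,190:400],None,fx=3.8,fy=3.8,interpolation=cv2.INTER_CUBIC)
cv2.imwrite("pics/cropA.png",a[:300])
b=cv2.resize(im[155:240,390:545],None,fx=5,fy=5,interpolation=cv2.INTER_CUBIC)
cv2.imwrite("pics/cropB.png",b)
for n,u in dict(y=(207,164),br=(249,156),cl=(302,163),sm=(344,157),gr=(376,164),L=(259,201),T=(314,227)).items():
    print(n,ray(c,u,.01).round(3))
E
```

```text
y [0.573 0.537 0.01 ]
br [0.592 0.436 0.01 ]
cl [0.574 0.309 0.01 ]
sm [0.588 0.209 0.01 ]
gr [0.571 0.133 0.01 ]
L [0.484 0.412 0.01 ]
T [0.422 0.281 0.01 ]
```

View pics/cropA.png

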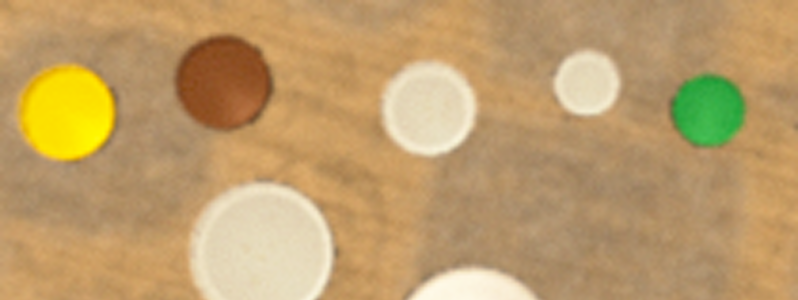

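View pics/cropB.png

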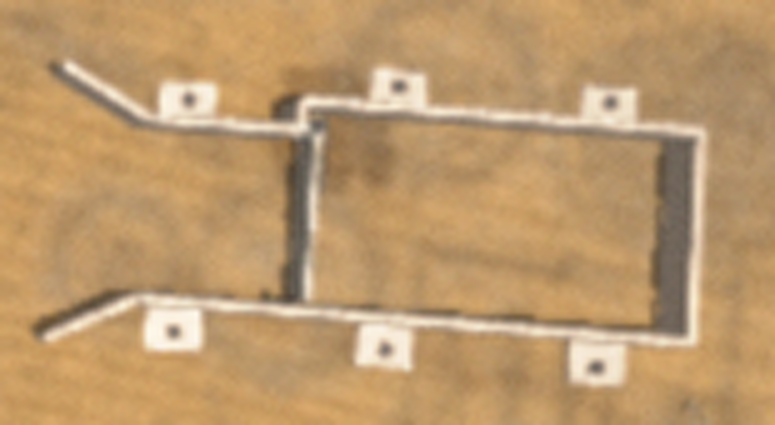

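The close crop shows a pale clear dish centred at about (302.9,163.4), about 59 mm across. The other clear one is only about 41 mm, so the first is the small_dish. Next I'll fit the lane's pose.

```bash
python3 - <<'E'
from h import *
from scipy.optimize import least_squares
from scipy.spatial.transform import Rotation as R
c=env.camera("top"); s=env.sense()
pc=lambda u,v:(390+(u+.5)/5-.5,155+(v+.5)/5-.5)
P=[((178,-40),(687,331)),((178,54),(692,137)),((-75,-40),(140,293)),((-75,40),(147,126)),((-115,-62),(38,328)),((-115,62),(62,62))]
L=np.array([p[0] for p in P])/1e3; W=np.array([ray(c,pc(*p[1]),.03)[:2] for p in P])
def tf(q,l): a=q[2]; return q[:2]+l@np.array([[np.cos(a),np.sin(a)],[-np.sin(a),np.cos(a)]])
r=least_squares(lambda q:(tf(q,L)-W).ravel(),[.48,-.05,-1.6]); q=r.x
print("lane",q.round(4),"res mm",(r.fun.reshape(-1,2)*1e3).round(1).tolist())
# dish centre by colour segmentation around the pick
im=c["img"];hsv=cv2.cvtColor(im,cv2.COLOR_BGR2HSV);m=((hsv[...,1]<70)&(hsv[...,2]>150)).astype(np.uint8)
n,lab,st,ce=cv2.connectedComponentsWithStats(m)
k=lab[163,303];print(st[k],ce[k]);d=ray(c,ce[k],.009);print("dish",d.round(4))
yaw=q[2]; yt=np.array([np.cos(yaw),np.sin(yaw),0]); z=np.array([0,0,-1.])
T=R.from_quat(s["orientation"]); M=T.as_matrix(); print(M.round(3),s["joints"])
for sg in(1,-1):
    G=np.c_[np.cross(sg*yt,z),sg*yt,z]; print(sg,"turn",(T.inv()*R.from_matrix(G)).as_rotvec().round(3))
print("shift tool",(M.T@(np.array([d[0],d[1],.08])-s["ee_pos"])).round(4))
for x in(-.09,.115): print(x,tf(q,np.array([x,0])).round(4))
E
```

```text
lane [ 0.4871 -0.0343 -1.6558] res mm [[-2.3, 0.8], [1.8, -1.5], [0.9, 2.8], [3.1, 0.8], [-1.7, -2.7], [-1.8, -0.1]]
[291 152  24  24 460] [302.54782609 163.39565217]
dish [0.5735 0.3081 0.009 ]
[[-0.938  0.347 -0.001]
 [ 0.347  0.938 -0.001]
 [ 0.    -0.001 -1.   ]] [ 1.09699789e+00  5.31169821e-02  1.61376123e+00 -7.93607721e-06
  1.47602957e+00 -1.18989097e-01]
1 turn [-0.000e+00  2.000e-03  2.872e+00]
-1 turn [-0.001 -0.    -0.27 ]
shift tool [-0.4309 -0.1363  0.1646]
-0.09 [0.4948 0.0554]
0.115 [ 0.4774 -0.1489]
```

```bash
python3 -m crank '[[[-0.05,-0.016,0.01],[0,0,-0.05],0.085],[[-0.105,-0.033,0.03],[0,0,-0.1],0.085],[[-0.16,-0.05,0.05],[0,0,-0.15],0.085],[[-0.215,-0.068,0.07],[0,0,-0.21],0.085],[[-0.27,-0.085,0.09],[0,0,-0.265],0.085]]' 30
cat >> h.py <<'E'
from scipy.spatial.transform import Rotation as R
def to(p):
    s=env.sense();M=R.from_quat(s["orientation"]).as_matrix()
    print("t",s["clock"],"pos",np.round(s["ee_pos"],4),"yaw_y",round(float(np.arctan2(-M[1,1],-M[0,1])),4),"tilt",M[2].round(3),"F",np.round(s["force"],1),"w",round(s["gripper_width"],4),"shift",(M.T@(np.array(p)-s["ee_pos"])).round(4),"j",np.round(s["joints"],2))
E
python3 -c "
from h import *
to([.5735,.3081,.06])"
```

```text
clock: 0.82
ee_pos: [0.4419, 0.4112, 0.1546]
orientation: [0.044, 0.999, 0.0, 0.0]
force: [0.8, 1.8, -0.3]
gripper_width: 0.0851
gripper_force: 0.0
t 0.825 pos [0.4419 0.4112 0.1546] yaw_y -1.6587 tilt [-0.  0. -1.] F [ 0.8  1.8 -0.3] w 0.0851 shift [-0.1401 -0.0912  0.0946] j [ 0.63  0.07  1.75  0.    1.32 -0.86]
```

```bash
python3 -m crank '[[[-0.045,-0.03,0.02],[0,0,0],0.085],[[-0.09,-0.06,0.045],[0,0,0],0.085],[[-0.13,-0.085,0.075],[0,0,0],0.085],[[-0.14,-0.091,0.095],[0,0,0],0.085],[[-0.14,-0.091,0.095],[0,0,0],0.085]]' 30
python3 - <<'E'
from h import *
to([.5735,.3081,.02])
c=env.camera("scene"); u,v=proj(c,[.5735,.3081,.01]); print(u,v)
a=c["img"][int(v)-70:int(v)+50,int(u)-90:int(u)+90]; cv2.imwrite("pics/g1.png",cv2.resize(a,None,fx=4,fy=4,interpolation=cv2.INTER_CUBIC))
E
```

```text
clock: 1.45
ee_pos: [0.5706, 0.3085, 0.0578]
orientation: [0.045, 0.999, -0.001, -0.002]
force: [-0.5, -0.0, -0.6]
gripper_width: 0.0843
gripper_force: 0.0
t 1.45 pos [0.5706 0.3085 0.0578] yaw_y -1.6617 tilt [ 0.005 -0.002 -1.   ] F [-0.5 -0.  -0.6] w 0.0843 shift [-0.003  -0.0001  0.0378] j [ 0.38  0.29  1.68  0.    1.18 -1.1 ]
299.9442775194336 210.9297603762159
```

View pics/g1.png

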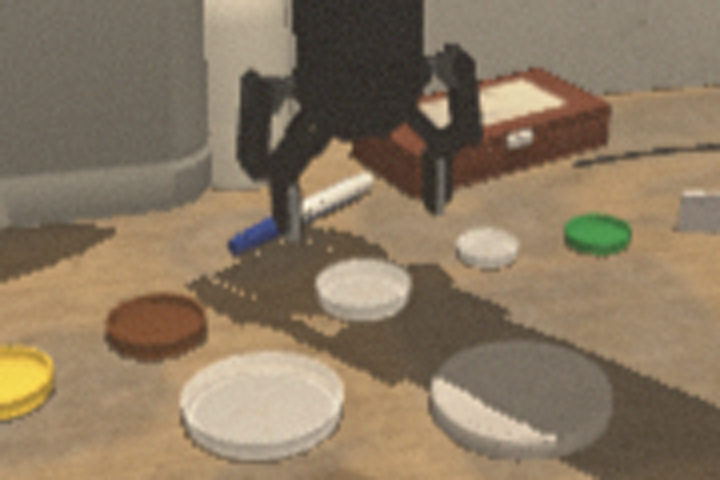

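The jaws straddle the dish, which is at crop pixel (362,288), and the neighbours are clear. The pads swing forward as they close, so I'll close to 66 mm before going down.

```bash
python3 -m crank '[[[-0.002,0,0.01],[0,0,0],0.068],[[-0.002,0,0.02],[0,0,0],0.068],[[-0.002,0,0.03],[0,0,0],0.068],[[-0.002,0,0.036],[0,0,0],0.068],[[-0.002,0,0.036],[0,0,0],0.068]]' 30
python3 - <<'E'
from h import *
to([.5735,.3081,.015])
c=env.camera("scene"); u,v=proj(c,[.5735,.3081,.01])
a=c["img"][int(v)-35:int(v)+25,int(u)-45:int(u)+45]; cv2.imwrite("pics/g2.png",cv2.resize(a,None,fx=8,fy=8,interpolation=cv2.INTER_CUBIC))
E
```

```text
clock: 2.12
ee_pos: [0.5734, 0.309, 0.0234]
orientation: [0.045, 0.999, -0.0, -0.001]
force: [-0.0, -0.5, 0.1]
gripper_width: 0.0684
gripper_force: 0.0
t 2.125 pos [0.5734 0.309  0.0234] yaw_y -1.6605 tilt [ 0.001 -0.001 -1.   ] F [-0.  -0.5  0.1] w 0.0684 shift [-0.0002 -0.0009  0.0084] j [ 0.38  0.34  1.69  0.    1.12 -1.1 ]
```

View pics/g2.png

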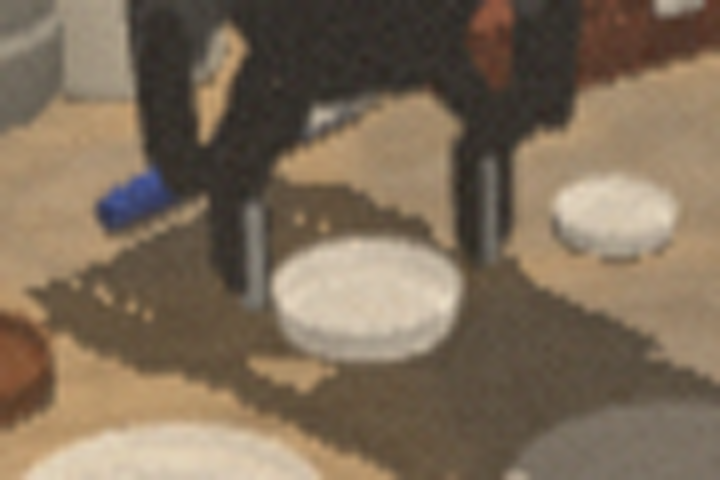

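The dish sits between the pads at crop pixel (367,298), with the tips at about its top height. I'll go lower in small steps and watch the force.

```bash
python3 -m crank '[[[0,0,0.003],[0,0,0],0.066],[[0,0,0.006],[0,0,0],0.066],[[0,0,0.007],[0,0,0],0.066],[[0,0,0.007],[0,0,0],0.066],[[0,0,0.007],[0,0,0],0.066]]' 30
python3 -m crank '[[[0,0,0],[0,0,0],0.06],[[0,0,0],[0,0,0],0.055],[[0,0,0],[0,0,0],0.05],[[0,0,0],[0,0,0],0.05],[[0,0,0],[0,0,0],0.05]]' 30
python3 - <<'E'
from h import *
to([.5735,.3081,.015])
c=env.camera("scene"); u,v=proj(c,[.5735,.3081,.01])
a=c["img"][int(v)-35:int(v)+25,int(u)-45:int(u)+45]; cv2.imwrite("pics/g3.png",cv2.resize(a,None,fx=8,fy=8,interpolation=cv2.INTER_CUBIC))
E
```

```text
clock: 2.8
ee_pos: [0.5741, 0.3092, 0.0174]
orientation: [0.045, 0.999, 0.0, 0.0]
force: [-0.1, -0.7, -0.4]
gripper_width: 0.0658
gripper_force: 0.0
clock: 3.42
ee_pos: [0.5744, 0.3093, 0.0179]
orientation: [0.045, 0.999, 0.0, 0.0]
force: [-2.0, -1.6, 4.9]
gripper_width: 0.0534
gripper_force: 31.5
t 3.425 pos [0.5744 0.3093 0.0179] yaw_y -1.6606 tilt [-0.001  0.    -1.   ] F [-2.  -1.6  4.9] w 0.0534 shift [ 0.0008 -0.0013  0.0029] j [ 0.38  0.34  1.69 -0.    1.11 -1.1 ]
```

View pics/g3.png

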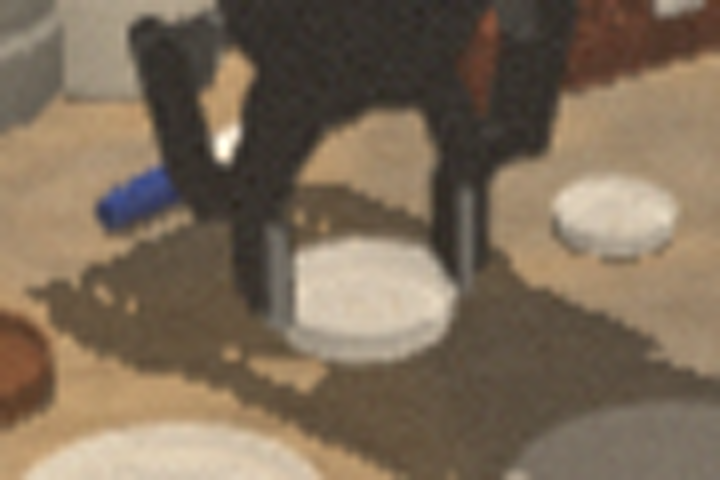

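The dish is gripped: opening 53 mm, pads at 31 N, seen at crop pixel (365,298). I'll lift it and carry it to just in front of the lane's mouth.

```bash
python3 -m crank '[[[0,0,-0.02],[0,0,0],0.05],[[0,0,-0.045],[0,0,0],0.05],[[0,0,-0.065],[0,0,0],0.05],[[0,0,-0.07],[0,0,0],0.05],[[0,0,-0.07],[0,0,0],0.05]]' 30
cat >> h.py <<'E'
Q=None
def lane(x,y=0.):
    a=Q[2]; return [Q[0]+np.cos(a)*x-np.sin(a)*y, Q[1]+np.sin(a)*x+np.cos(a)*y]
E
python3 - <<'E'
from h import *
from scipy.optimize import least_squares
c=env.camera("top")
pc=lambda u,v:(390+(u+.5)/5-.5,155+(v+.5)/5-.5)
P=[((178,-40),(687,331)),((178,54),(692,137)),((-75,-40),(140,293)),((-75,40),(147,126)),((4,44),(317,127))]
L=np.array([p[0] for p in P])/1e3; W=np.array([ray(c,pc(*p[1]),.03)[:2] for p in P])
def tf(q,l): a=q[2]; return q[:2]+l@np.array([[np.cos(a),np.sin(a)],[-np.sin(a),np.cos(a)]])
r=least_squares(lambda q:(tf(q,L)-W).ravel(),[.48,-.05,-1.6]); q=r.x
print("lane",q.round(4),(r.fun.reshape(-1,2)*1e3).round(1).tolist())
open("h.py","a").write(f"Q={q.tolist()}\n")
E
python3 -c "
from h import *
print(lane(-.13),lane(.115));to(lane(-.13)+[.08])"
```

```text
clock: 4.1
ee_pos: [0.574, 0.3092, 0.0875]
orientation: [0.045, 0.999, 0.0, 0.0]
force: [-0.7, -0.1, -0.4]
gripper_width: 0.0534
gripper_force: 31.6
lane [ 0.4858 -0.035  -1.646 ] [[-1.9, -0.5], [2.2, -1.8], [-1.2, 1.8], [1.0, 0.5], [-0.1, -0.0]]
[np.float64(0.4955836208802155), np.float64(0.09461646267777898)] [np.float64(0.4771695616582041), np.float64(-0.14969056223752766)]
t 4.15 pos [0.5736 0.309  0.0866] yaw_y -1.6606 tilt [ 0.001 -0.    -1.   ] F [ 0.1  0.7 -0.1] w 0.0533 shift [ 0.0584 -0.2205  0.0068] j [ 0.38  0.25  1.67 -0.    1.22 -1.1 ]
```

```bash
python3 -m crank '[[[0.012,-0.045,0],[0,0,-0.014],0.05],[[0.026,-0.1,0],[0,0,-0.014],0.05],[[0.042,-0.16,0],[0,0,-0.014],0.05],[[0.054,-0.205,0],[0,0,-0.014],0.05],[[0.058,-0.22,0],[0,0,-0.014],0.05]]' 30
python3 -c "
from h import *
to(lane(-.12)+[.03])"
```

```text
clock: 4.78
ee_pos: [0.4948, 0.0934, 0.0858]
orientation: [0.039, 0.999, -0.0, -0.001]
force: [0.9, 0.9, -0.7]
gripper_width: 0.0534
gripper_force: 31.7
t 4.775 pos [0.4948 0.0934 0.0858] yaw_y -1.6491 tilt [ 0.003 -0.    -1.   ] F [ 0.9  0.9 -0.7] w 0.0534 shift [-0.0009 -0.0087  0.0558] j [ 0.04 -0.08  2.02 -0.    1.2  -1.45]
```

```bash
python3 -m crank '[[[0,-0.005,0.015],[0,0,0],0.05],[[0,-0.01,0.035],[0,0,0],0.05],[[0,-0.014,0.05],[0,0,0],0.05],[[0,-0.014,0.06],[0,0,0],0.05],[[0,-0.014,0.06],[0,0,0],0.05]]' 30
python3 - <<'E'
from h import *
to(lane(-.115)+[.018])
c=env.camera("scene"); a=c["img"][140:240,330:510].copy()
a=cv2.resize(a,None,fx=4.4,fy=4.4,interpolation=cv2.INTER_CUBIC)
for p in [(-.075,.04),(-.075,-.04),(.178,-.04),(.178,.054),(0,.04),(0,-.04)]:
    u=proj(c,lane(*p)+[.03]); cv2.circle(a,(int((u[0]-330+.5)*4.4),int((u[1]-140+.5)*4.4)),3,(0,0,255),-1)
cv2.imwrite("pics/g4.png",a)
E
```

```text
clock: 5.4
ee_pos: [0.4948, 0.0817, 0.0261]
orientation: [0.038, 0.999, -0.0, -0.001]
force: [-0.1, -0.6, -0.5]
gripper_width: 0.0535
gripper_force: 31.7
t 5.4 pos [0.4948 0.0817 0.0261] yaw_y -1.646 tilt [ 0.002 -0.    -1.   ] F [-0.1 -0.6 -0.5] w 0.0535 shift [ 0.0002 -0.0021  0.0081] j [ 0.02  0.01  2.05  0.    1.08 -1.48]
```

View pics/g4.png

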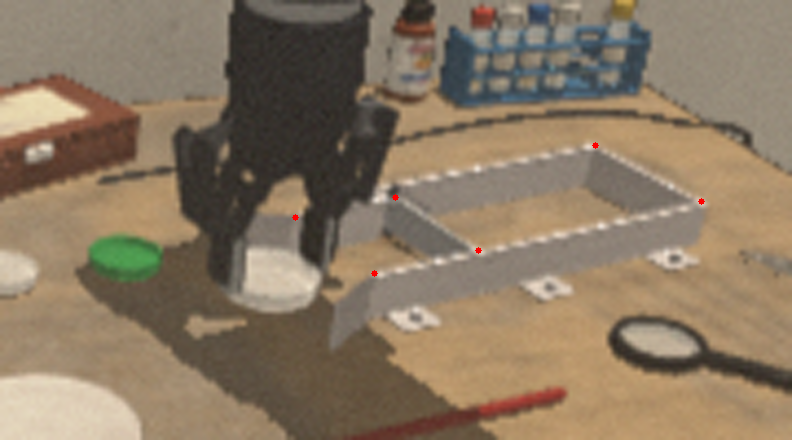

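The lane fit lands on the wall corners, as the red dots at (375,273), (478,250), (395,197) and (701,201) show. The dish is held in the mouth at (270,278), so I'll set it down.

```bash
python3 -m crank '[[[0,-0.002,0.003],[0,0,0],0.05],[[0,-0.002,0.006],[0,0,0],0.05],[[0,-0.002,0.008],[0,0,0],0.05],[[0,-0.002,0.008],[0,0,0],0.05],[[0,-0.002,0.008],[0,0,0],0.05]]' 30
python3 -m crank '[[[0,-0.008,0],[0,0,0],0.05],[[0,-0.016,0],[0,0,0],0.05],[[0,-0.024,0],[0,0,0],0.05],[[0,-0.032,0],[0,0,0],0.05],[[0,-0.04,0],[0,0,0],0.05]]' 30
python3 -c "
from h import *
to(lane(.117)+[.018])"
```

```text
clock: 6.08
ee_pos: [0.4954, 0.0793, 0.0194]
orientation: [0.038, 0.999, -0.0, 0.0]
force: [0.4, -0.1, -0.0]
gripper_width: 0.0529
gripper_force: 31.7
clock: 6.7
ee_pos: [0.4922, 0.0388, 0.0193]
orientation: [0.038, 0.999, -0.0, -0.0]
force: [-0.2, 0.0, -0.4]
gripper_width: 0.0529
gripper_force: 31.7
t 6.7 pos [0.4922 0.0388 0.0193] yaw_y -1.6468 tilt [ 0. -0. -1.] F [-0.2  0.  -0.4] w 0.0529 shift [ 0.0007 -0.1911  0.0013] j [-0.07  0.    2.07 -0.    1.06 -1.57]
```

```bash
python3 -m crank '[[[0,0,0.001],[0,0,0],0.05],[[0,0,0.002],[0,0,0],0.05],[[0,0,0.002],[0,0,0],0.05],[[0,0,0.002],[0,0,0],0.05],[[0,-0.005,0.002],[0,0,0],0.05]]' 30
python3 -c "
from h import *
to(lane(.117)+[.018])"
```

```text
clock: 7.32
ee_pos: [0.4927, 0.0351, 0.018]
orientation: [0.038, 0.999, 0.001, 0.001]
force: [0.9, 2.7, 3.0]
gripper_width: 0.0531
gripper_force: 32.1
t 7.325 pos [0.4927 0.0351 0.018 ] yaw_y -1.6462 tilt [-0.002  0.001 -1.   ] F [0.9 2.7 3. ] w 0.0531 shift [ 0.0015 -0.1875 -0.0003] j [-0.08  0.    2.08  0.    1.06 -1.58]
```

The dish is on the bench, with about 3 N of contact. I'll slide it through the gate.

```bash
python3 -m crank '[[[0,-0.014,0],[0,0,0],0.05],[[0,-0.028,0],[0,0,0],0.05],[[0,-0.042,0],[0,0,0],0.05],[[0,-0.056,0],[0,0,0],0.05],[[0,-0.07,0],[0,0,0],0.05]]' 30
python3 -c "
from h import *
to(lane(.117)+[.018])"
```

```text
clock: 7.95
ee_pos: [0.4871, -0.0359, 0.0179]
orientation: [0.038, 0.999, 0.001, 0.001]
force: [0.3, 5.4, 5.9]
gripper_width: 0.0534
gripper_force: 33.2
t 7.95 pos [ 0.4871 -0.0359  0.0179] yaw_y -1.6476 tilt [-0.001  0.002 -1.   ] F [0.3 5.4 5.9] w 0.0534 shift [ 0.0012 -0.1163 -0.0003] j [-0.23 -0.01  2.09  0.    1.06 -1.72]
```

```bash
python3 -m crank '[[[0,-0.012,0],[0,0,0],0.05],[[0,-0.024,0],[0,0,0],0.05],[[0,-0.036,0],[0,0,0],0.05],[[0,-0.048,0],[0,0,0],0.05],[[0,-0.06,0],[0,0,0],0.05]]' 30
python3 -m crank '[[[0,-0.012,0],[0,0,0],0.05],[[0,-0.024,0],[0,0,0],0.05],[[0,-0.036,0],[0,0,0],0.05],[[0,-0.048,0],[0,0,0],0.05],[[0,-0.054,0],[0,0,0],0.05]]' 30
python3 - <<'E'
from h import *
to(lane(.117)+[.018])
c=env.camera("scene"); a=c["img"][120:240,360:540]
cv2.imwrite("pics/g5.png",cv2.resize(a,None,fx=4.4,fy=4.4,interpolation=cv2.INTER_CUBIC))
E
```

```text
clock: 8.57
ee_pos: [0.4822, -0.0954, 0.0179]
orientation: [0.038, 0.999, 0.001, 0.0]
force: [1.0, 6.4, 8.2]
gripper_width: 0.0535
gripper_force: 32.6
clock: 9.2
ee_pos: [0.478, -0.1496, 0.0179]
orientation: [0.039, 0.999, 0.001, 0.0]
force: [-0.1, 6.0, 8.2]
gripper_width: 0.0533
gripper_force: 32.9
t 9.2 pos [ 0.478  -0.1496  0.0179] yaw_y -1.648 tilt [-0.     0.002 -1.   ] F [-0.1  6.   8.2] w 0.0533 shift [ 0.0008 -0.0022 -0.0001] j [-0.45  0.02  2.06  0.    1.06 -1.95]
```

View pics/g5.png

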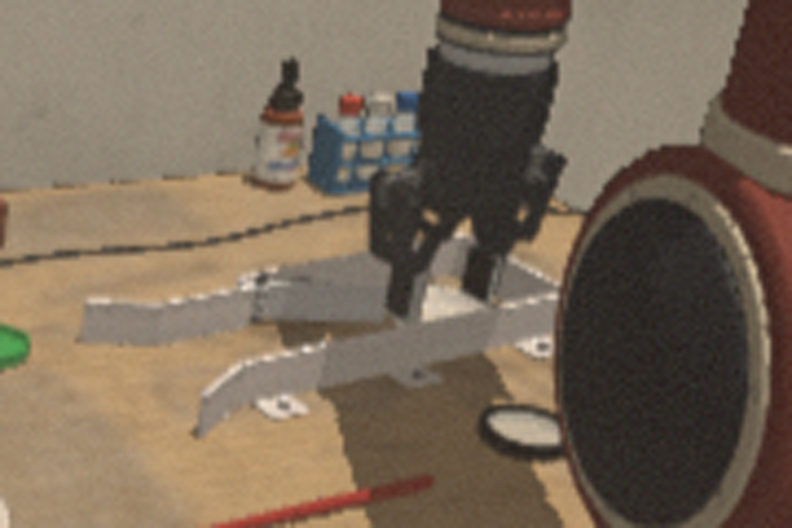

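The dish is inside the pen at about (450,303). The flap is open at (320,298) and rests on the rear finger. I'll open the jaws a little and go straight up.

```bash
python3 -m crank '[[[0,0,-0.001],[0,0,0],0.056],[[0,0,-0.001],[0,0,0],0.061],[[0,0,-0.001],[0,0,0],0.065],[[0,0,-0.001],[0,0,0],0.065],[[0,0,-0.001],[0,0,0],0.065]]' 30
python3 -m crank '[[[0,0,-0.006],[0,0,0],0.065],[[0,0,-0.02],[0,0,0],0.065],[[0,0,-0.04],[0,0,0],0.065],[[0,0,-0.07],[0,0,0],0.065],[[0,0,-0.11],[0,0,0],0.065]]' 30
python3 -m crank '[[[0,0,-0.02],[0,0,0],0.065],[[0,0,-0.05],[0,0,0],0.065],[[0,0.04,-0.08],[0,0,0],0.065],[[0,0.08,-0.09],[0,0,0],0.065],[[0,0.12,-0.1],[0,0,0],0.065]]' 30
python3 -m crank '[[[0,0.05,0],[0,0,0],0.065],[[0,0.1,0],[0,0,0],0.065],[[0,0.14,0],[0,0,0],0.065],[[0,0.16,0],[0,0,0],0.065],[[0,0.16,0],[0,0,0],0.065]]' 30
python3 - <<'E'
from h import *
to(lane(.117)+[.018])
c=env.camera("top"); a=cv2.resize(c["img"][155:240,390:545],None,fx=5,fy=5,interpolation=cv2.INTER_CUBIC)
cv2.imwrite("pics/g6.png",a)
im=c["img"];hsv=cv2.cvtColor(im,cv2.COLOR_BGR2HSV);m=((hsv[...,1]<70)&(hsv[...,2]>150)).astype(np.uint8)
n,lab,st,ce=cv2.connectedComponentsWithStats(m)
for i in range(1,n):
    if 300<st[i][4]<3000:
        p=ray(c,ce[i],.01)[:2]-Q[:2];a=Q[2];print(st[i],(np.array([[np.cos(a),np.sin(a)],[-np.sin(a),np.cos(a)]])@p).round(4))
E
```

```text
clock: 9.88
ee_pos: [0.4757, -0.1502, 0.0169]
orientation: [0.037, 0.999, -0.001, -0.003]
force: [-4.5, -6.7, -1.7]
gripper_width: 0.0649
gripper_force: 4.5
clock: 10.5
ee_pos: [0.4774, -0.1486, 0.1285]
orientation: [0.038, 0.999, 0.001, -0.001]
force: [0.1, -0.4, -0.1]
gripper_width: 0.0652
gripper_force: 0.0
clock: 11.12
ee_pos: [0.4874, -0.0282, 0.2295]
orientation: [0.038, 0.999, 0.0, 0.001]
force: [0.2, 0.5, 0.3]
gripper_width: 0.0647
gripper_force: 0.0
clock: 11.75
ee_pos: [0.4992, 0.1313, 0.2285]
orientation: [0.037, 0.999, 0.0, 0.0]
force: [1.0, -0.2, 0.8]
gripper_width: 0.0648
gripper_force: 0.0
t 11.75 pos [0.4992 0.1313 0.2285] yaw_y -1.644 tilt [-0.  0. -1.] F [ 1.  -0.2  0.8] w 0.0648 shift [ 0.0015 -0.284   0.2104] j [ 0.11 -0.2   1.88  0.    1.46 -1.38]
[286  40  32  50 837] [-0.3653  0.2948]
[353  78  50  27 593] [-0.1778  0.2486]
[ 240  183   38   37 1083] [-0.446  -0.0364]
[415 192  55  37 341] [-0.0107 -0.0434]
[ 293  205   43   43 1426] [-0.3105 -0.0859]
[ 97 269  71  18 397] [-0.7206 -0.2372]
[152 296  30  61 736] [-0.637  -0.3386]
[401 344  22  25 405] [-0.0656 -0.3627]
[   5  358   58   42 1787] [-0.9294 -0.4908]
```

View pics/g6.png

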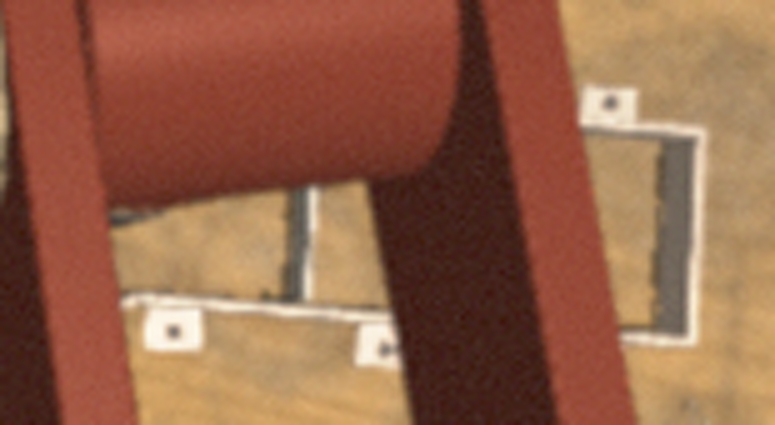

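The flap is back in its shut place at (305,245), but the arm hides the dish. That was the last picture, so I'll move the arm aside and measure the dish by numbers.

```bash
python3 -m crank '[[[0,0.05,0],[0,0,0],0.065],[[0,0.1,0],[0,0,0],0.065],[[0,0.15,0],[0,0,0],0.065],[[0,0.2,0],[0,0,0],0.065],[[0,0.25,0],[0,0,0],0.065]]' 30
python3 - <<'E'
from h import *
s=env.sense();print(s["clock"],s["ee_pos"],s["force"])
c=env.camera("top");im=c["img"];hsv=cv2.cvtColor(im,cv2.COLOR_BGR2HSV)
a=Q[2];Rm=np.array([[np.cos(a),np.sin(a)],[-np.sin(a),np.cos(a)]])
m=((hsv[...,1]<70)&(hsv[...,2]>150)).astype(np.uint8)
n,lab,st,ce=cv2.connectedComponentsWithStats(m)
for i in range(1,n):
    if 80<st[i][4]<1500: 
        l=Rm@(ray(c,ce[i],.01)[:2]-Q[:2])
        if -.5<l[0]<.25 and abs(l[1])<.1: print(st[i],l.round(4),"world",ray(c,ce[i],.01).round(3))
# flap top line samples: brightness along lane x near gate at several y
for y in(-.03,-.01,.01,.03):
    pr=[(x,im[tuple(np.round(proj(c,lane(x/1e3,y)+[.029])).astype(int)[::-1])].astype(int).sum()//3) for x in range(-15,25,3)]
    print(y,pr)
E
```

```text
clock: 12.42
ee_pos: [0.5189, 0.3798, 0.2285]
orientation: [0.039, 0.999, -0.0, 0.0]
force: [-0.2, -0.7, 0.5]
gripper_width: 0.0652
gripper_force: 0.0
12.425 [0.51886531 0.37983413 0.22847126] [-0.16622878 -0.6926489   0.51877831]
[336 148  17  17 230] [-0.2511  0.0854] world [0.59  0.209 0.01 ]
[ 399  167  132   65 1403] [0.0505 0.0037] world [ 0.486 -0.086  0.01 ]
[240 183  38  36 959] [-0.4484 -0.0329] world [0.487 0.415 0.01 ]
[484 191  26  25 516] [ 0.1146 -0.0002] world [ 0.477 -0.149  0.01 ]
[310 205  26  35 457] [-0.287  -0.0684] world [0.439 0.256 0.01 ]
-0.03 [(-15, np.int64(167)), (-12, np.int64(159)), (-9, np.int64(107)), (-6, np.int64(90)), (-3, np.int64(96)), (0, np.int64(145)), (3, np.int64(222)), (6, np.int64(199)), (9, np.int64(175)), (12, np.int64(173)), (15, np.int64(170)), (18, np.int64(172)), (21, np.int64(168)), (24, np.int64(167))]
-0.01 [(-15, np.int64(163)), (-12, np.int64(160)), (-9, np.int64(153)), (-6, np.int64(115)), (-3, np.int64(104)), (0, np.int64(100)), (3, np.int64(127)), (6, np.int64(171)), (9, np.int64(161)), (12, np.int64(155)), (15, np.int64(162)), (18, np.int64(167)), (21, np.int64(167)), (24, np.int64(162))]
0.01 [(-15, np.int64(149)), (-12, np.int64(158)), (-9, np.int64(149)), (-6, np.int64(87)), (-3, np.int64(97)), (0, np.int64(95)), (3, np.int64(223)), (6, np.int64(187)), (9, np.int64(152)), (12, np.int64(154)), (15, np.int64(154)), (18, np.int64(154)), (21, np.int64(151)), (24, np.int64(154))]
0.03 [(-15, np.int64(139)), (-12, np.int64(127)), (-9, np.int64(119)), (-6, np.int64(94)), (-3, np.int64(97)), (0, np.int64(101)), (3, np.int64(136)), (6, np.int64(165)), (9, np.int64(117)), (12, np.int64(125)), (15, np.int64(125)), (18, np.int64(128)), (21, np.int64(127)), (24, np.int64(131))]
```

The dish lies at lane (0.115, 0.000), and the flap line is at x ≈ 4 mm over its whole length, so it is shut. The arm is clear, so I'll hand in.

```bash
python3 -c "
from bench import env
print(env.sign_off())"
```

```text
the job is handed in; nothing more can be done
None
```

I handed the job in at about 12.5 s with no verdict returned: the small dish went in through the gate and last measured at lane x ≈ 115 mm, y ≈ 0, with the flap shut behind it; I never touched the large dish.

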